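# Free the jammed feeder and start it

## Robot

A 6-joint arm with a two-finger parallel gripper is mounted at the origin on the work surface. World frame = base frame: x ahead of the robot, y to its left, z up, the work surface at z = 0. Lengths are in m, angles in rad, forces in N, time in s.
With the tool pointing down it reaches from about 0.4 to 0.825 m from the base axis. Payload 7 kg.
Tool frame: the origin (TCP) lies on the centre line of the jaws, within the pads' length; the fingertips stand 22 mm ahead of it and the grasp point (between the pads) lies 3 mm ahead of it; z points along the fingers, y is the line along which they close (so a half turn about z gives the same grasp; the last joint's range is limited). The gripper opens to 88 mm and grips with 3 to 60 N. Pads are 19 mm wide; open, the fingers measure 130 mm over their backs; the gripper's body (78 mm by 193 mm) begins 47 mm behind the grasp point.
Start: joints at [-1.057, 0.359, 0.012, 0, -1.224, -0.288], TCP at [0.151, -0.658, 0.249] pointing down, gripper open.
Joint ranges: [-3.07, 3.07], [-1.43, 2.12], [-1.02, 1.25], [-3.03, 1.67], [-3.05, -0], [-3.03, 3.03]. Speed limits (rad/s): [2.39, 2.39, 3.01, 3.14, 3.14, 3.14].

## Interface

Orientations are given as [roll, pitch, yaw] about the fixed x, y, z axes, in that order (R = Rz(yaw) Ry(pitch) Rx(roll)).
In Python, from station import monitor, viewer, order gives the robot as it stands. The module is installed in compiled form; this text tells all that it offers.
- The arm moves only by the tool servo_tool, never from a script. Its argument "targets" is a list of rows, each an object with "angular": the turn, a rotation vector about the tool's x, y, z in degrees, a list of three; "xyz": the shift along the tool's x, y, z in cm, a list of three; "claw": the finger opening in cm, from 0 to 8.76. A call has 1 to 20 rows; each row shifts and turns the commanded pose from where the row before left it, along the tool's axes as they then stand; what a row does not reach is not made up. A row lasts 1/10 s, in which the tool goes at most 50 mm and 8.59 degrees, less where a joint would pass 70% of its speed; a pose out of reach is approached as far as the arm can. A call is refused whole if a number of a shift passes 5 or a number of a turn 8.59, either way. A call with a gripper value outside its range is refused whole. The fingers move at their own pace and stop on an object; "force" is the grip in N (left out, the last holds). Time passes only in rows, so rows that do not move let the fingers close. It gives the time, the measured TCP pose, the force, the opening and the grip force at its end, in the units of the state.
- monitor.get_state(): the state, without advancing time (a new reading comes with each control period).
- viewer.grab_frame(name): name is "side" or "top" or "wrist"; returns a dict with "color" (420x560x3 uint8, blue, green, red), "fovy" (degrees; the focal length in pixels is half the picture's height over the tangent of half this angle, whatever the lens; pixels are square), "cx", "cy" (the principal point, pixels), "R" (3x3) and "t" (3): a world point X has camera coordinates R X + t. Camera axes: x right, y down, z forward; pixel columns grow to the right and rows downward; lengths in m; the calibration is good to about 2 mm. A picture is of the moment at which its call begins. There is no depth.
- order.job_done(): hands the job in; it is judged then, once.
The state is a dict: "t": time; "q": joint angles; "qd": joint speeds; "joint_efforts": joint torques, N m; "eef_pos": TCP position; "ee_rot": TCP orientation; "force": force on the tool from outside, world axes, zero at the start; "moment": the same for the moment, N m; "width": finger opening in m; "gripper_force": force on a finger pad.
Only numpy, scipy, OpenCV 4.12 (cv2) and the standard library are available. Lean on these libraries where they do the work, as an engineer would, in place of code of your own. Each camera call takes 0.05 s, during which the arm holds its last target. There are 200 camera calls.

## Task

The parts feeder has jammed: one wooden foot is stuck in the narrow opening of its pan. Nudge that foot back until it stands wholly inside the pan, with all four feet left upright on the pan floor and the opening and outlet clear; only then pull the starter's black knob out to its stop, keep it out for about a second, and let it spring fully home. Leave the glue, offcut, tape measure and screw tub where they are.

Things in the scene. Friction and masses are not known exactly. Their poses are not given: they have to be found in the camera images.
- feeder: bench parts feeder, fixed: a low steel pan on a grey base. Origin at table level below the middle of the pan's narrow opening, in the plane of the front wall's inner face; x points from the opening into the pan, y left, z up. Level pan floor 45 mm above the table. Pan inside: x 0 to 180, y -95 to 95 mm. Walls 22 mm high (tops at z 67 mm), 6 mm thick
- opening (a point): middle of the narrow opening in the pan's front wall, at floor height, axes as the feeder's. Opening 64 mm wide. One foot stands stuck in it, centre 10 to 24 mm outside (feeder x negative). Two more feet stand in the pan close behind it, left and right, with about 25 mm or more between them; pushed in, it slides between them or moves them aside. The fourth is farther back
- outlet_end (a point): middle of the open outer end of the outlet channel, at floor height, 96 mm outside the opening. The channel runs straight from the opening to here, 64 mm wide between side walls 22 mm high, its floor level with the pan's; empty but for the stuck foot
- foot_a: round brown wooden furniture foot, plain cylinder 50 mm in diameter and 30 mm high, about 45 g, standing in the feeder pan; origin at the centre of its underside, z up its axis. The four feet are alike; any of them may be the one stuck in the opening
- foot_b: round brown wooden furniture foot, plain cylinder 50 mm in diameter and 30 mm high, about 45 g, standing in the feeder pan; origin at the centre of its underside, z up its axis. The four feet are alike; any of them may be the one stuck in the opening
- foot_c: round brown wooden furniture foot, plain cylinder 50 mm in diameter and 30 mm high, about 45 g, standing in the feeder pan; origin at the centre of its underside, z up its axis. The four feet are alike; any of them may be the one stuck in the opening
- foot_d: round brown wooden furniture foot, plain cylinder 50 mm in diameter and 30 mm high, about 45 g, standing in the feeder pan; origin at the centre of its underside, z up its axis. The four feet are alike; any of them may be the one stuck in the opening
- starter: the feeder's starter, a fixed grey box with a horizontal pull knob on its front face. Origin on the table under the middle of the front face; x points into the box (front face is x = 0), y left, z up. Box 110 mm deep (x), 130 mm wide (y), 120 mm high
- knob_grip (a point): middle of the black pull knob, a horizontal cylinder 34 mm in diameter and 34 mm long, axis along the starter's x, 85 mm above the table; at rest it occupies 18 to 52 mm before the front face (this point 35 mm before it) on a 12 mm stem. Moves with the knob; axes as the starter's
- pull_knob (a joint): how far the knob is pulled out, along the starter's -x, in m: 0 at rest, 0.015 at its stop. A spring draws it home: about 3 N at rest, 8 N at the stop
- glue: orange glue bottle, 60 mm diameter, 170 mm high, standing; bystander; origin at the centre of its underside
- offcut: timber offcut 160 x 45 x 45 mm, long along its x, lying; bystander; origin at the centre of its underside
- tape_measure: grey tape measure 70 x 35 x 65 mm; bystander; origin at the centre of its underside
- screw_tub: open grey tub of screws 120 x 90 x 45 mm; bystander; origin at the centre of its underside
Not all that is in view belongs to the job. Leave any yellow look-alike of the foot_b alone.

How it is judged:
On the way, in this order (a step that is already met when the one before it is completed fails the run):
1. all four feet stand upright in the pan, none in the opening (x of foot_a in the frame of feeder between 0.022 and 0.162 m and y of foot_a in the frame of feeder between -0.078 and 0.078 m and z of each of foot_a, foot_b, foot_c, foot_d in the frame of feeder below 0.051 m and angle between each of foot_a, foot_b, foot_c, foot_d's own z axis and vertical below 0.15 rad and x of foot_b in the frame of feeder between 0.022 and 0.162 m and y of foot_b in the frame of feeder between -0.078 and 0.078 m and x of foot_c in the frame of feeder between 0.022 and 0.162 m and y of foot_c in the frame of feeder between -0.078 and 0.078 m and x of foot_d in the frame of feeder between 0.022 and 0.162 m and y of foot_d in the frame of feeder between -0.078 and 0.078 m), for 0.3 s.
2. the knob is held pulled out, at least 11 of its 15 mm, for 0.4 s (value of joint pull_knob above 0.011 m), for 0.4 s.
At the end, for the whole second after the job is handed in: All four feet stand upright (within 0.15 rad) and at rest on the pan floor, each centre at least 22 mm behind the opening (inside the pan), so that opening and outlet are clear, and the knob is back home within 2 mm (all of step 1 and linear speed of each of foot_a, foot_b, foot_c, foot_d below 0.02 m/s and value of joint pull_knob below 0.002 m); the robot touches nothing.
It fails at once if the knob is pulled (over 6 mm) while a foot is still in the opening or out of the pan (value of joint pull_knob above 0.006 m and not (x of foot_a in the frame of feeder between 0.022 and 0.162 m and y of foot_a in the frame of feeder between -0.078 and 0.078 m and z of each of foot_a, foot_b, foot_c, foot_d in the frame of feeder below 0.051 m and angle between each of foot_a, foot_b, foot_c, foot_d's own z axis and vertical below 0.15 rad and x of foot_b in the frame of feeder between 0.022 and 0.162 m and y of foot_b in the frame of feeder between -0.078 and 0.078 m and x of foot_c in the frame of feeder between 0.022 and 0.162 m and y of foot_c in the frame of feeder between -0.078 and 0.078 m and x of foot_d in the frame of feeder between 0.022 and 0.162 m and y of foot_d in the frame of feeder between -0.078 and 0.078 m)).
It fails at once if a foot is tipped over (over 0.7 rad) (angle between any of foot_a, foot_b, foot_c, foot_d's own z axis and vertical above 0.7 rad).
It fails at once if a bystander is shifted over 30 mm or tipped over (distance of any of glue, offcut, tape_measure, screw_tub from where it was at the start of the episode above 0.03 m or angle between any of glue, offcut, tape_measure, screw_tub's own z axis and vertical above 0.5 rad).
It also fails if it takes over 59 s, if anything falls off the work surface, if the arm or the gripper's body presses on something with over 40 N, if the wrist force passes 120 N, or if a joint passes its speed limit or range.

## Working session

There is one attempt and no reset: what is moved stays moved. The work goes in short steps, Python scripts to look and compute and a tool call to move; the robot and the scene stay as the last step left them, time stands still between calls to the robot, and variables do not carry over. Pictures are saved under pics/ and viewed, at most 10 in all, crops included, and the job is handed in when it is done.

Besides the shell and the picture viewer there is one more tool, called in YAML: its name, and indented under it one key for each argument. servo_tool: Moves the arm, as the interface text tells. Its arguments: {"type":"object","properties":{"targets":{"type":"array"},"force":{"type":"number"}},"required":["targets"]}

```bash
mkdir -p pics; cat > h.py <<'E'
import numpy as np, cv2
from station import monitor, viewer, order
def grab(n,f=None):
    d=viewer.grab_frame(n)
    if f: cv2.imwrite('pics/'+f,d['color'])
    return d
def ray(d,u,v,z):
    f=d['color'].shape[0]/2/np.tan(np.radians(d['fovy'])/2)
    R=np.array(d['R']);t=np.array(d['t'])
    c=-R.T@t; r=R.T@np.array([(u-d['cx'])/f,(v-d['cy'])/f,1])
    return c+r*(z-c[2])/r[2]
def proj(d,X):
    f=d['color'].shape[0]/2/np.tan(np.radians(d['fovy'])/2)
    p=np.array(d['R'])@np.array(X)+np.array(d['t'])
    return p[:2]/p[2]*f+[d['cx'],d['cy']]
E
python3 - <<'E'
from h import *
import pickle
D={n:grab(n,n+'0.png') for n in('top','side')}
pickle.dump(D,open('d0.pkl','wb'))
s=monitor.get_state();print(s['t'],s['eef_pos'],s['ee_rot'],s['width'])
for n in D: print(n,D[n]['fovy'],-np.array(D[n]['R']).T@D[n]['t'])
E
```

```text
0.1 [ 0.15101139 -0.65746386  0.24772052] [ 3.14009651e+00 -1.40718194e-04 -2.91591601e+00] 0.08771149830158498
top 46.038737155919875 [ 0.33038945 -0.01612754  1.64288963]
side 51.14832110097849 [0.05072956 0.6218153  0.98014236]
```

View pics/top0.png

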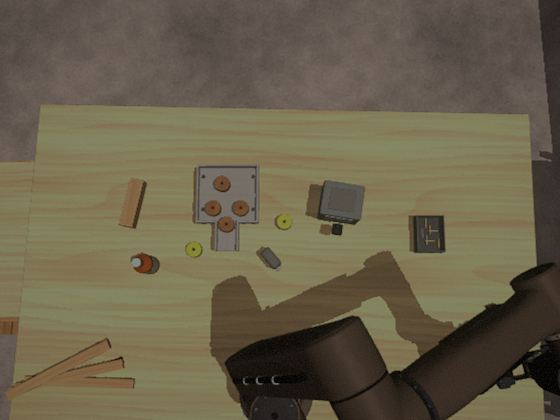

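View pics/side0.png

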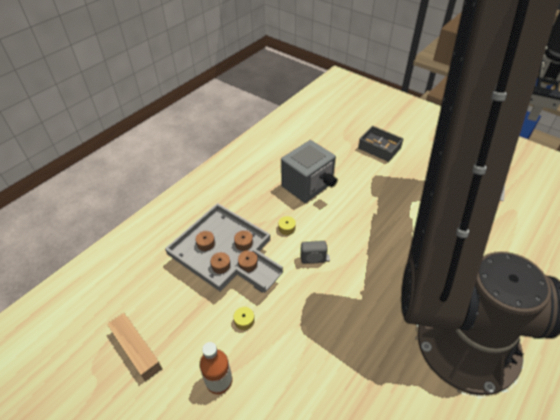

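The top view shows the pan at (196–259, 166–222), with the outlet running down to (227, 250). The stuck foot is at (227, 225) and the other feet are at (213, 208), (240, 208) and (222, 184). The knob is at (337, 230). I'll measure these on an enlarged crop.

```bash
python3 - <<'E'
from h import *
import pickle
D=pickle.load(open('d0.pkl','rb'));d=D['top'];im=d['color']
hsv=cv2.cvtColor(im,cv2.COLOR_BGR2HSV)
m=((hsv[...,0]<14)&(hsv[...,1]>90)&(hsv[...,2]>50)).astype(np.uint8)
m[:, :190]=0;m[:,265:]=0;m[:160]=0;m[260:]=0
m=cv2.morphologyEx(m,cv2.MORPH_CLOSE,np.ones((3,3)))
n,l,st,c=cv2.connectedComponentsWithStats(m)
for i in range(1,n):
    if st[i,4]>20: print('foot',c[i],st[i],ray(d,*c[i],.075).round(4))
for nm,p,z in [('tape',(270,258),.065),('yel',(284,222),.03),('yel',(194,249),.03)]: print(nm,ray(d,*p,z).round(3))
a=cv2.resize(im[155:260,180:290],None,fx=7,fy=5.7,interpolation=cv2.INTER_CUBIC)
a=cv2.resize(im[160:260,185:375],None,fx=4.2,fy=4.2,interpolation=cv2.INTER_CUBIC)
cv2.imwrite('pics/topc.png',a)
s=D['side'];a=cv2.resize(s['color'][130:300,160:350],None,fx=4.2,fy=3.5,interpolation=cv2.INTER_CUBIC)
a=cv2.resize(s['color'][130:270,230:350],None,fx=4.2,fy=4.2,interpolation=cv2.INTER_CUBIC)
cv2.imwrite('pics/sidec.png',a)
E
```

```text
foot [221.57407407 183.02469136] [214 176  16  16 162] [0.6658 0.1903 0.075 ]
foot [212.36094675 207.40236686] [205 201  16  14 169] [0.5851 0.2167 0.075 ]
foot [240.21311475 207.92349727] [233 201  16  15 183] [0.5855 0.1269 0.075 ]
foot [226.24539877 224.00613497] [219 217  16  15 163] [0.5323 0.1698 0.075 ]
tape [0.428 0.027 0.065]
yel [ 0.549 -0.015  0.03 ]
yel [0.453 0.277 0.03 ]
```

View pics/topc.png

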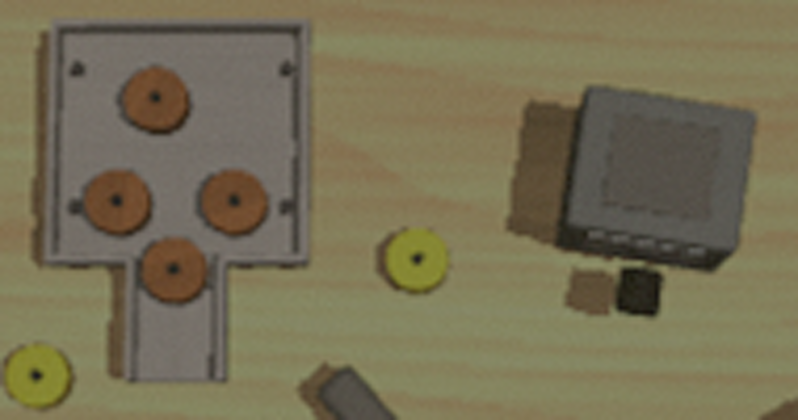

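The enlarged crop (×4.2, offset 185,160) shows:
- **Stuck foot:** (173, 268), between neighbours at (117, 201) and (233, 201).
- **Pan:** outer front corners at about (43, 264) and (308, 264).
- **Starter:** box top corners at about (590, 87) and (755, 113).
- **Knob:** (638, 291).

```bash
python3 - <<'E'
from h import *
import pickle
D=pickle.load(open('d0.pkl','rb'));d=D['top']
g=lambda u,v,z: ray(d,185+u/4.2,160+v/4.2,z).round(4)
for nm,u,v,z in [('panBL',54,21,.067),('panBR',310,21,.067),('panFL',43,264,.067),('panFR',307,264,.067),('chL',128,378,.067),('chR',226,378,.067),('boxBL',590,87,.12),('boxBR',755,113,.12),('boxFR',738,246,.12),('boxFL',574,226,.12),('knob',638,291,.1)]: print(nm,g(u,v,z))
# knob centroid across two views
for n,(x0,x1,y0,y1) in {'top':(325,350,221,242),'side':(318,342,170,192)}.items():
    im=D[n]['color'];m=(im.max(2)<38).astype(np.uint8);q=np.zeros_like(m);q[y0:y1,x0:x1]=m[y0:y1,x0:x1]
    k,l,st,c=cv2.connectedComponentsWithStats(q)
    for i in range(1,k):
        if st[i,4]>15: print(n,c[i],st[i],ray(D[n],*c[i],.085).round(4),ray(D[n],*c[i],.1).round(4))
E
```

```text
panBL [0.726  0.2717 0.067 ]
panBR [0.7306 0.0719 0.067 ]
panFL [0.5346 0.2708 0.067 ]
panFR [0.5395 0.0683 0.067 ]
chL [0.4488 0.2017 0.067 ]
chR [0.4506 0.1272 0.067 ]
boxBL [ 0.6712 -0.1423  0.12  ]
boxBR [ 0.6542 -0.2657  0.12  ]
boxFR [ 0.5535 -0.2531  0.12  ]
boxFL [ 0.5656 -0.1317  0.12  ]
knob [ 0.5207 -0.1816  0.1   ]
top [337.56666667 230.96666667] [332 225  10  10  30] [ 0.5172 -0.1853  0.085 ] [ 0.5154 -0.1837  0.1   ]
side [328.58715596 179.52293578] [321 174  15  12 109] [ 0.5238 -0.1784  0.085 ] [ 0.5159 -0.165   0.1   ]
```

View pics/sidec.png

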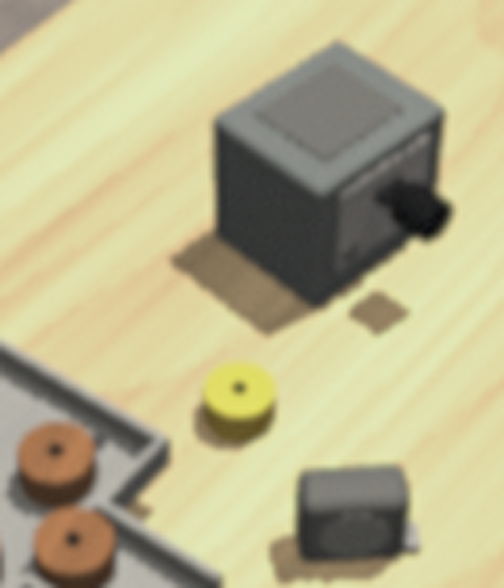

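Feeder: the opening is at about (0.544, 0.168) with yaw about 0.02, and the stuck foot's centre is about 12 mm outside it. I'll close the claw, align it and travel to above the channel.

servo_tool:
  targets:
    - {"angular": [0, 0, 5.9], "xyz": [0, 0, 0], "claw": 0}
    - {"angular": [0, 0, 5.9], "xyz": [0, 0, 0], "claw": 0}
    - {"angular": [0, 0, 0], "xyz": [-1.97, 3.35, 0], "claw": 0}
    - {"angular": [0, 0, 0], "xyz": [-1.97, 3.35, 0], "claw": 0}
    - {"angular": [0, 0, 0], "xyz": [-1.97, 3.35, 0], "claw": 0}
    - {"angular": [0, 0, 0], "xyz": [-1.97, 3.35, 0], "claw": 0}
    - {"angular": [0, 0, 0], "xyz": [-1.97, 3.35, 0], "claw": 0}
    - {"angular": [0, 0, 0], "xyz": [-1.97, 3.35, 0], "claw": 0}
    - {"angular": [0, 0, 0], "xyz": [-1.97, 3.35, 0], "claw": 0}
    - {"angular": [0, 0, 0], "xyz": [-1.97, 3.35, 0], "claw": 0}
    - {"angular": [0, 0, 0], "xyz": [-1.97, 3.35, 0], "claw": 0}
    - {"angular": [0, 0, 0], "xyz": [-1.97, 3.35, 0], "claw": 0}
    - {"angular": [0, 0, 0], "xyz": [-1.97, 3.35, 0], "claw": 0}
    - {"angular": [0, 0, 0], "xyz": [-1.97, 3.35, 0], "claw": 0}
    - {"angular": [0, 0, 0], "xyz": [0, 0, 0], "claw": 0}

```text
t: 1.6
eef_pos: [0.381, -0.2483, 0.2486]
ee_rot: [3.141, 0.001, -3.118]
force: [-0.8, -1.2, -0.5]
width: 0.0002
gripper_force: 0.0
```

servo_tool:
  targets:
    - {"angular": [0, 0, 0], "xyz": [-0.82, 3.45, 0], "claw": 0}
    - {"angular": [0, 0, 0], "xyz": [-0.82, 3.45, 0], "claw": 0}
    - {"angular": [0, 0, 0], "xyz": [-0.82, 3.45, 0], "claw": 0}
    - {"angular": [0, 0, 0], "xyz": [-0.82, 3.45, 0], "claw": 0}
    - {"angular": [0, 0, 0], "xyz": [-0.82, 3.45, 0], "claw": 0}
    - {"angular": [0, 0, 0], "xyz": [-0.82, 3.45, 0], "claw": 0}
    - {"angular": [0, 0, 0], "xyz": [-0.82, 3.45, 0], "claw": 0}
    - {"angular": [0, 0, 0], "xyz": [-0.82, 3.45, 0], "claw": 0}
    - {"angular": [0, 0, 0], "xyz": [-0.82, 3.45, 0], "claw": 0}
    - {"angular": [0, 0, 0], "xyz": [-0.82, 3.45, 0], "claw": 0}
    - {"angular": [0, 0, 0], "xyz": [-0.82, 3.45, 0], "claw": 0}
    - {"angular": [0, 0, 0], "xyz": [-0.82, 3.45, 0], "claw": 0}
    - {"angular": [0, 0, 0], "xyz": [0, 0, 0], "claw": 0}

```text
t: 2.9
eef_pos: [0.4705, 0.1674, 0.2479]
ee_rot: [-3.141, -0.0, -3.12]
force: [-0.1, -0.3, -0.2]
width: 0.0001
gripper_force: 0.0
```

```bash
python3 - <<'E'
from h import *
d=grab('wrist','w1.png')
for X in [(.4705,.1674,.045),(.544,.168,.067),(.532,.17,.075)]: print(X,proj(d,X).round(0))
import pickle; pickle.dump(d,open('w1.pkl','wb'))
E
```

```text
(0.4705, 0.1674, 0.045) [274. 188.]
(0.544, 0.168, 0.067) [273. 268.]
(0.532, 0.17, 0.075) [275. 260.]
```

View pics/w1.png

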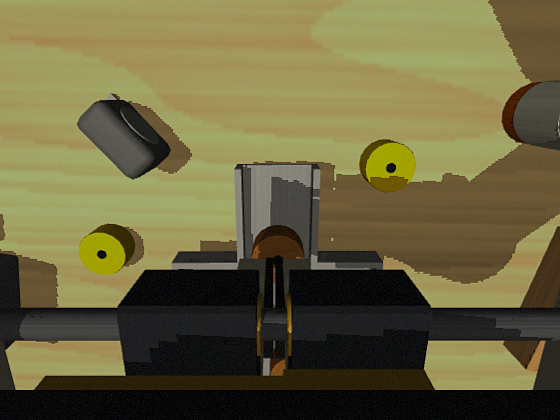

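The wrist view shows the channel's outer end at (238–319, 166), the stuck foot near (277, 240) and the closed fingers at the bottom centre. I'll check finger width against the projection, because the dark blocks look wide.

```bash
python3 - <<'E'
from h import *
import pickle
d=pickle.load(open('w1.pkl','rb'))
print('cam',(-np.array(d['R']).T@d['t']).round(3))
for z in (.226,.245,.292): 
  for dx in(-.0095,.0095): print(z,dx,[proj(d,(.4705+dx,.1674+s,z)).round(0).tolist() for s in(-.021,0,.021)])
print(ray(d,238,166,.067),ray(d,319,166,.067),ray(d,248,166,.045),ray(d,310,166,.045))
E
```

```text
cam [0.387 0.165 0.385]
0.226 -0.0095 [[230.0, 258.0], [274.0, 259.0], [318.0, 260.0]]
0.226 0.0095 [[231.0, 294.0], [274.0, 294.0], [316.0, 295.0]]
0.245 -0.0095 [[225.0, 277.0], [275.0, 278.0], [324.0, 279.0]]
0.245 0.0095 [[226.0, 316.0], [274.0, 317.0], [321.0, 318.0]]
0.292 -0.0095 [[206.0, 350.0], [275.0, 351.0], [344.0, 353.0]]
0.292 0.0095 [[208.0, 400.0], [274.0, 401.0], [339.0, 402.0]]
[0.44582949 0.13547539 0.067     ] [0.44424871 0.20665951 0.067     ] [0.44966262 0.14280573 0.045     ] [0.4483689 0.2010632 0.045    ]
```

The blocks are the gripper body, 66 mm above the fingertips, so they clear the walls. The wrist view puts the channel centre at y ≈ 0.171 and shows the foot centred in it. I'll descend.

servo_tool:
  targets:
    - {"angular": [0, 0, 0], "xyz": [0, 0.25, 3], "claw": 0}
    - {"angular": [0, 0, 0], "xyz": [0, 0, 3], "claw": 0}
    - {"angular": [0, 0, 0], "xyz": [0, 0, 3], "claw": 0}
    - {"angular": [0, 0, 0], "xyz": [0, 0, 3], "claw": 0}
    - {"angular": [0, 0, 0], "xyz": [0, 0, 2], "claw": 0}
    - {"angular": [0, 0, 0], "xyz": [0, 0, 1.5], "claw": 0}
    - {"angular": [0, 0, 0], "xyz": [0, 0, 1], "claw": 0}
    - {"angular": [0, 0, 0], "xyz": [0, 0, 0.9], "claw": 0}
    - {"angular": [0, 0, 0], "xyz": [0, 0, 0], "claw": 0}

```text
t: 3.85
eef_pos: [0.4692, 0.1664, 0.0738]
ee_rot: [-3.141, -0.001, -3.122]
force: [-0.3, 0.2, 1.0]
width: 0.0003
gripper_force: 0.0
```

```bash
python3 - <<'E'
from h import *
a=cv2.resize(grab('side')['color'][190:310,160:310],None,fx=4,fy=4,interpolation=cv2.INTER_CUBIC)
cv2.imwrite('pics/s2.png',a)
E
```

```text
(no output)
```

View pics/s2.png

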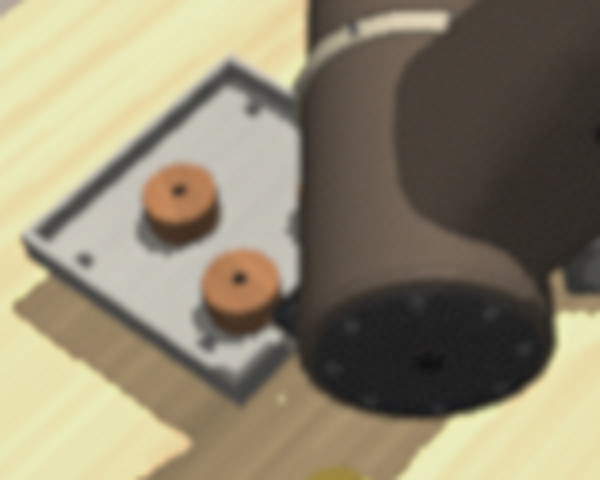

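The side view is blocked by the arm, so I'll push gently by force and position feedback.

servo_tool:
  targets:
    - {"angular": [0, 0, 0], "xyz": [-1, 0.15, 0], "claw": 0}
    - {"angular": [0, 0, 0], "xyz": [-1, 0.15, 0], "claw": 0}
    - {"angular": [0, 0, 0], "xyz": [-0.5, 0, 0], "claw": 0}
    - {"angular": [0, 0, 0], "xyz": [-0.5, 0, 0], "claw": 0}
    - {"angular": [0, 0, 0], "xyz": [-0.5, 0, 0], "claw": 0}
    - {"angular": [0, 0, 0], "xyz": [-0.5, 0, 0], "claw": 0}
    - {"angular": [0, 0, 0], "xyz": [-0.5, 0, 0], "claw": 0}
    - {"angular": [0, 0, 0], "xyz": [-0.5, 0, 0], "claw": 0}

```text
t: 4.7
eef_pos: [0.5199, 0.1711, 0.0745]
ee_rot: [-3.142, -0.0, -3.122]
force: [-0.1, 1.2, 0.2]
width: 0.0002
gripper_force: 0.2
```

servo_tool:
  targets:
    - {"angular": [0, 0, 0], "xyz": [-0.4, 0, 0], "claw": 0}
    - {"angular": [0, 0, 0], "xyz": [-0.4, 0, 0], "claw": 0}
    - {"angular": [0, 0, 0], "xyz": [-0.4, 0, 0], "claw": 0}
    - {"angular": [0, 0, 0], "xyz": [-0.4, 0, 0], "claw": 0}

```text
t: 5.1
eef_pos: [0.5357, 0.1714, 0.0745]
ee_rot: [-3.141, -0.0, -3.122]
force: [-0.0, 0.1, 0.3]
width: 0.0007
gripper_force: 0.4
```

```bash
python3 - <<'E'
from h import *
d=grab('wrist','w3.png'); t=grab('top')
a=cv2.resize(t['color'][155:260,180:290],None,fx=3,fy=3,interpolation=cv2.INTER_CUBIC)
a=cv2.copyMakeBorder(a,0,420-a.shape[0],0,240-min(240,a.shape[1]),cv2.BORDER_CONSTANT)[:, :240] if a.shape[1]<240 else cv2.resize(a,(240,229))
a=cv2.copyMakeBorder(a,0,420-a.shape[0],0,0,cv2.BORDER_CONSTANT)
cv2.imwrite('pics/c3.png',np.hstack([d['color'],a]))
E
```

```text
(no output)
```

View pics/c3.png

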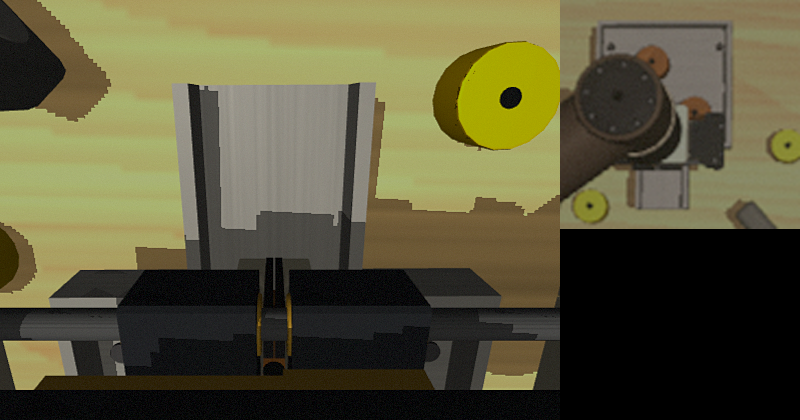

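The channel is now clear and the foot is ahead of the fingers. I'll push 1 cm more, then back off, lift and swing aside to look.

servo_tool:
  targets:
    - {"angular": [0, 0, 0], "xyz": [-0.4, 0, 0], "claw": 0}
    - {"angular": [0, 0, 0], "xyz": [-0.3, 0, 0], "claw": 0}
    - {"angular": [0, 0, 0], "xyz": [-0.3, 0, 0], "claw": 0}
    - {"angular": [0, 0, 0], "xyz": [0, 0, 0], "claw": 0}
    - {"angular": [0, 0, 0], "xyz": [1, 0, 0], "claw": 0}
    - {"angular": [0, 0, 0], "xyz": [2, 0, 0], "claw": 0}
    - {"angular": [0, 0, 0], "xyz": [2, 0, 0], "claw": 0}
    - {"angular": [0, 0, 0], "xyz": [0, 0, -3], "claw": 0}
    - {"angular": [0, 0, 0], "xyz": [0, 0, -4], "claw": 0}
    - {"angular": [0, 0, 0], "xyz": [0, 0, -4], "claw": 0}
    - {"angular": [0, 0, 0], "xyz": [0, 0, -4], "claw": 0}
    - {"angular": [0, 0, 0], "xyz": [0, -4, 0], "claw": 0}
    - {"angular": [0, 0, 0], "xyz": [0, -4, 0], "claw": 0}
    - {"angular": [0, 0, 0], "xyz": [0, -4, 0], "claw": 8.7}
    - {"angular": [0, 0, 0], "xyz": [0, -4, 0], "claw": 8.7}
    - {"angular": [0, 0, 0], "xyz": [0, -4, 0], "claw": 8.7}
    - {"angular": [0, 0, 0], "xyz": [0, -4, 0], "claw": 8.7}
    - {"angular": [0, 0, 0], "xyz": [0, -4, 0], "claw": 8.7}
    - {"angular": [0, 0, 0], "xyz": [0, -4, 0], "claw": 8.7}
    - {"angular": [0, 0, 0], "xyz": [0, 0, 0], "claw": 8.7}

```text
t: 7.2
eef_pos: [0.5007, -0.1524, 0.2242]
ee_rot: [-3.141, -0.001, -3.125]
force: [-0.9, 0.2, -0.3]
width: 0.0508
gripper_force: 0.0
```

```bash
python3 - <<'E'
from h import *
d=grab('top');im=d['color'];w=grab('wrist');s=grab('side')
hsv=cv2.cvtColor(im,cv2.COLOR_BGR2HSV)
m=((hsv[...,0]<14)&(hsv[...,1]>90)&(hsv[...,2]>50)).astype(np.uint8)
m[:, :190]=0;m[:,265:]=0;m[:160]=0;m[260:]=0
m=cv2.morphologyEx(m,cv2.MORPH_CLOSE,np.ones((3,3)))
n,l,st,c=cv2.connectedComponentsWithStats(m)
for i in range(1,n):
    if st[i,4]>20: 
        p=ray(d,*c[i],.075); q=p[:2]-[.544,.168]; print('foot',st[i,4],p.round(4),'feeder',(q+[.02*q[1],-.02*q[0]]).round(4))
print(monitor.get_state()['eef_pos'])
a=cv2.resize(im[155:260,180:375],None,fx=3,fy=3,interpolation=cv2.INTER_CUBIC)[:, :585]
b=cv2.resize(w['color'],(380,285)); cc=cv2.resize(s['color'],(380,285))
o=np.zeros((600,800,3),np.uint8);o[:a.shape[0],:a.shape[1]]=a;o[315:600,:380]=b;o[315:600,400:780]=cc
cv2.imwrite('pics/c4.png',o)
E
```

```text
foot 174 [0.6654 0.1897 0.075 ] feeder [0.1218 0.0193]
foot 228 [0.5885 0.206  0.075 ] feeder [0.0453 0.0371]
foot 27 [0.5378 0.0696 0.075 ] feeder [-0.0082 -0.0983]
[ 0.50124605 -0.14912203  0.22438962]
```

View pics/c4.png

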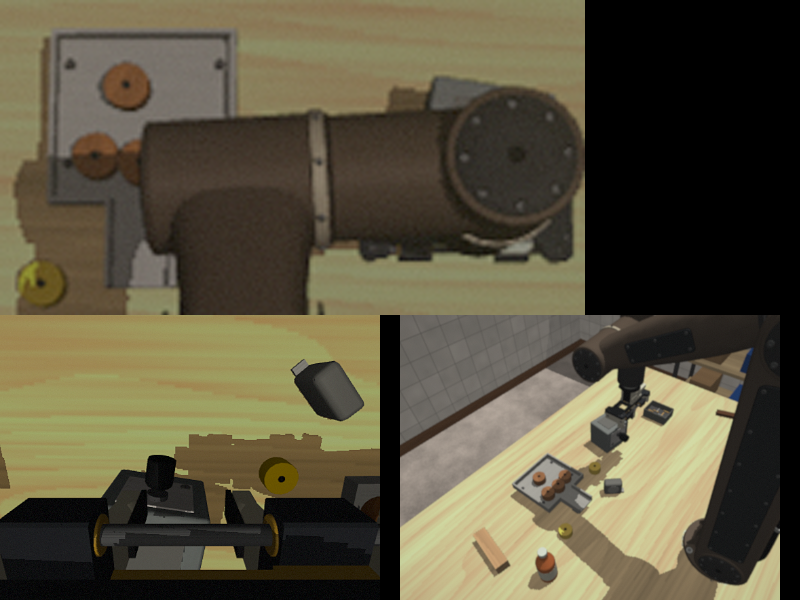

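The side view shows three feet in a row just inside the pan and the fourth behind, with the channel clear. In the wrist inset the knob is at (160, 473). I'll get foot positions from the side view, calibrated on the first image, and the knob from the wrist view.

```bash
python3 - <<'E'
from h import *
import pickle
def feet(d):
    hsv=cv2.cvtColor(d['color'],cv2.COLOR_BGR2HSV)
    m=((hsv[...,0]<14)&(hsv[...,1]>90)&(hsv[...,2]>115)).astype(np.uint8)
    q=np.zeros_like(m);q[200:300,165:285]=m[200:300,165:285]
    n,l,st,c=cv2.connectedComponentsWithStats(q)
    for i in range(1,n):
        if st[i,4]>15:
            p=ray(d,*c[i],.075);r=p[:2]-[.544,.168]
            print(c[i].round(1),st[i],p.round(4),'feeder',(r+[.02*r[1],-.02*r[0]]).round(4))
feet(pickle.load(open('d0.pkl','rb'))['side']);print()
d=grab('side');feet(d)
a=cv2.resize(d['color'][200:290,165:285],None,fx=3.3,fy=3.3,interpolation=cv2.INTER_CUBIC)
w=grab('wrist');pickle.dump(w,open('w4.pkl','wb'))
b=w['color'][200:420,100:400];o=np.zeros((600,800,3),np.uint8);o[:a.shape[0],:a.shape[1]]=a
b=cv2.resize(b,None,fx=1.35,fy=1.35);o[303:600,:405]=b
cv2.imwrite('pics/c5.png',o)
s=monitor.get_state();print(s['eef_pos'],s['ee_rot'],s['width'])
for x in (.0175,): pass
print(proj(w,(.5172,-.184,.085)),proj(w,(.503,-.182,.085)))
E
```

```text
[204.3 238.1] [196 231  18  15 196] [0.662  0.1946 0.075 ] feeder [0.1185 0.0242]
[243.1 237.5] [235 231  18  14 198] [0.583  0.1305 0.075 ] feeder [ 0.0383 -0.0383]
[247.2 258.4] [238 250  19  17 234] [0.53   0.1742 0.075 ] feeder [-0.0139  0.0065]
[219.7 260.1] [211 253  19  15 221] [0.5811 0.2206 0.075 ] feeder [0.0382 0.0518]

[238.8 233.1] [234 228  13  13  78] [0.6018 0.1263 0.075 ] feeder [ 0.0569 -0.0429]
[204.3 237.9] [196 231  18  14 186] [0.6626 0.194  0.075 ] feeder [0.1191 0.0237]
[227.4 246.2] [224 241  11  12  41] [0.5958 0.1768 0.075 ] feeder [0.052  0.0077]
[214.2 258.1] [209 253  15  13  98] [0.5965 0.2247 0.075 ] feeder [0.0537 0.0557]
[ 0.50167019 -0.14837703  0.22460322] [ 3.14143396e+00  1.81672482e-04 -3.12072079e+00] 0.07072734691756316
[229.22832799 225.07549625] [231.46010004 208.22428271]
```

View pics/c5.png

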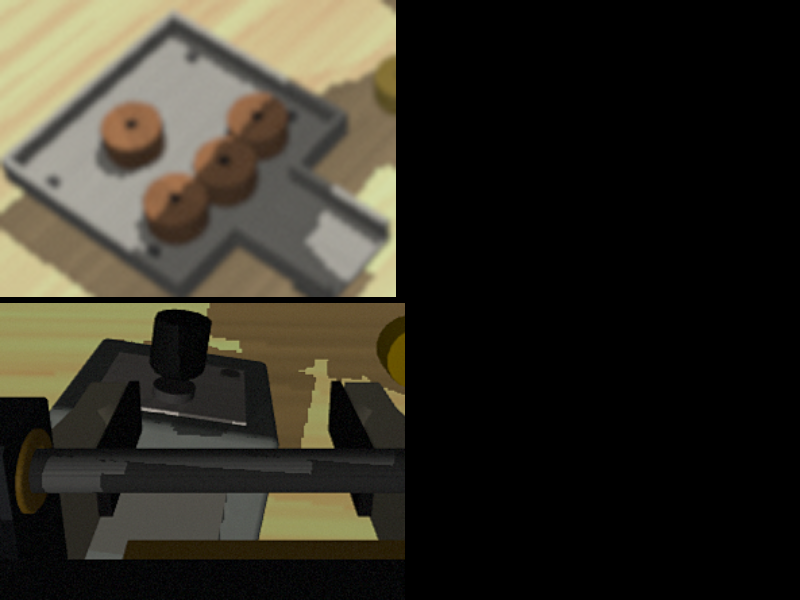

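The picture shows three feet in a row inside the pan, with their top holes in the crop at (257,116), (224,160) and (175,198). The channel is empty. The knob silhouette spans columns 151–211 (crop), centred near (181, 345). I'll turn these into numbers.

```bash
python3 - <<'E'
from h import *
import pickle
d=pickle.load(open('d0.pkl','rb'))['side'];w=pickle.load(open('w4.pkl','rb'))
for u,v in [(257,116),(224,160),(175,198),(131,125)]:
    p=ray(d,165+u/3.3,200+v/3.3,.075);r=p[:2]-[.544,.168]+[.003,-.004]
    print('foot feeder',(r+[.02*r[1],-.02*r[0]]).round(4))
for u,v,z in [(181,320,.085),(181,345,.085),(180,370,.085),(175,388,.085)]: print('knob',ray(w,100+u/1.35,200+(v-303)/1.35,z).round(4))
# box front top corners at z=.12 and plate front
for u,v in [(277,445),(262,362),(105,342)]: print('box',ray(w,100+u/1.35,200+(v-303)/1.35,.12).round(4),ray(w,100+u/1.35,200+(v-303)/1.35,0).round(4))
E
```

```text
foot feeder [ 0.0467 -0.0481]
foot feeder [0.0387 0.0006]
foot feeder [0.0447 0.0502]
foot feeder [0.1212 0.019 ]
knob [ 0.5066 -0.18    0.085 ]
knob [ 0.5223 -0.1802  0.085 ]
knob [ 0.5385 -0.181   0.085 ]
knob [ 0.5506 -0.1842  0.085 ]
box [ 0.5678 -0.1235  0.12  ] [ 0.642 -0.11   0.   ]
box [ 0.5179 -0.1337  0.12  ] [ 0.5674 -0.1253  0.    ]
box [ 0.5082 -0.216   0.12  ] [ 0.5529 -0.2486  0.    ]
```

All four feet are well inside the pan, with feeder x from 0.039 to 0.121 and |y| ≤ 0.05. The knob axis is near (0.520, −0.181) and the starter yaw about −0.12. I'll align and descend over the knob.

servo_tool:
  targets:
    - {"angular": [0, 0, 8.0], "xyz": [0, 0, 0], "claw": 8.7}
    - {"angular": [0, 0, 0], "xyz": [-1.1, -1.5, 0], "claw": 8.7}
    - {"angular": [0, 0, 0], "xyz": [-1.1, -1.5, 0], "claw": 8.7}
    - {"angular": [0, 0, 0], "xyz": [0, 0, 2], "claw": 8.7}
    - {"angular": [0, 0, 0], "xyz": [0, 0, 2], "claw": 8.7}
    - {"angular": [0, 0, 0], "xyz": [0, 0, 0], "claw": 8.7}
    - {"angular": [0, 0, 0], "xyz": [0, 0, 0], "claw": 8.7}

```text
t: 8.15
eef_pos: [0.5203, -0.1809, 0.1849]
ee_rot: [-3.141, -0.0, 3.024]
force: [-0.7, 0.6, 0.7]
width: 0.0865
gripper_force: 0.0
```

```bash
python3 - <<'E'
from h import *
import pickle
w=grab('wrist','w6.png');pickle.dump(w,open('w6.pkl','wb'))
s=monitor.get_state();print(s['eef_pos'],s['ee_rot'],s['width'])
print(proj(w,(.520,-.181,.085)))
E
```

```text
[ 0.52078389 -0.18104153  0.18556293] [-3.14130754e+00  1.04973844e-03  3.02343812e+00] 0.08694390721234341
[273.79046395 223.40601587]
```

View pics/w6.png

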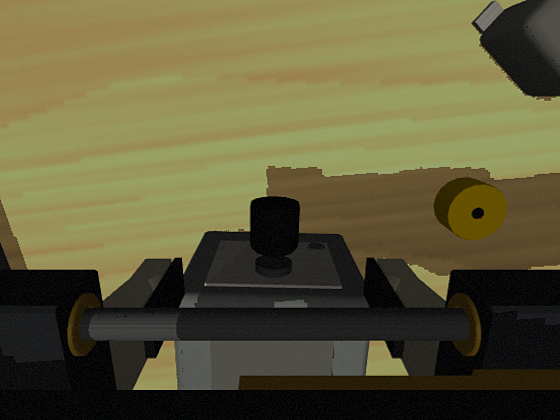

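The knob is at columns 250–299 (centre 275), exactly between the fingers (182 and 367), and the box is square to the tool. I'll descend and grip.

servo_tool:
  targets:
    - {"angular": [0, 0, 0], "xyz": [0, 0, 2.5], "claw": 8.7}
    - {"angular": [0, 0, 0], "xyz": [0, 0, 2.5], "claw": 8.7}
    - {"angular": [0, 0, 0], "xyz": [0, 0, 2], "claw": 8.7}
    - {"angular": [0, 0, 0], "xyz": [0, 0, 1.5], "claw": 8.7}
    - {"angular": [0, 0, 0], "xyz": [0, 0, 0.9], "claw": 8.7}
    - {"angular": [0, 0, 0], "xyz": [0, 0, 0], "claw": 8.7}

```text
t: 8.8
eef_pos: [0.5201, -0.1814, 0.0904]
ee_rot: [-3.141, -0.001, 3.022]
force: [-0.8, -0.4, 0.5]
width: 0.0868
gripper_force: 0.0
```

servo_tool:
  targets:
    - {"angular": [0, 0, 0], "xyz": [0, 0, 0], "claw": 3}
    - {"angular": [0, 0, 0], "xyz": [0, 0, 0], "claw": 2.5}
    - {"angular": [0, 0, 0], "xyz": [0, 0, 0], "claw": 2.5}
    - {"angular": [0, 0, 0], "xyz": [0, 0, 0], "claw": 2.5}
    - {"angular": [0, 0, 0], "xyz": [0, 0, 0], "claw": 2.5}
    - {"angular": [0, 0, 0], "xyz": [0, 0, 0], "claw": 2.5}
    - {"angular": [0, 0, 0], "xyz": [0, 0, 0], "claw": 2.5}
    - {"angular": [0, 0, 0], "xyz": [0, 0, 0], "claw": 2.5}
  force: 35

```text
t: 9.6
eef_pos: [0.5202, -0.1808, 0.0905]
ee_rot: [3.14, 0.0, 3.021]
force: [0.0, 6.1, 2.4]
width: 0.033
gripper_force: 35.0
```

Gripped at 33 mm and 35 N. Now I'll pull about 15 mm and hold.

servo_tool:
  targets:
    - {"angular": [0, 0, 0], "xyz": [0.3, 0, 0], "claw": 2.5}
    - {"angular": [0, 0, 0], "xyz": [0.3, 0, 0], "claw": 2.5}
    - {"angular": [0, 0, 0], "xyz": [0.3, 0, 0], "claw": 2.5}
    - {"angular": [0, 0, 0], "xyz": [0.3, 0, 0], "claw": 2.5}
    - {"angular": [0, 0, 0], "xyz": [0.2, 0, 0], "claw": 2.5}
    - {"angular": [0, 0, 0], "xyz": [0, 0, 0], "claw": 2.5}
    - {"angular": [0, 0, 0], "xyz": [0, 0, 0], "claw": 2.5}

```text
t: 10.3
eef_pos: [0.5087, -0.1792, 0.0907]
ee_rot: [3.14, 0.004, 3.022]
force: [7.5, 4.3, -6.4]
width: 0.0326
gripper_force: 35.0
```

It has moved about 11.6 mm, so the arm is yielding a little to the spring. I'll go on to the stop and hold a full second.

servo_tool:
  targets:
    - {"angular": [0, 0, 0], "xyz": [0.2, 0, 0], "claw": 2.5}
    - {"angular": [0, 0, 0], "xyz": [0.2, 0, 0], "claw": 2.5}
    - {"angular": [0, 0, 0], "xyz": [0.1, 0, 0], "claw": 2.5}
    - {"angular": [0, 0, 0], "xyz": [0, 0, 0], "claw": 2.5}
    - {"angular": [0, 0, 0], "xyz": [0, 0, 0], "claw": 2.5}

```text
t: 10.8
eef_pos: [0.5051, -0.1787, 0.0907]
ee_rot: [3.14, 0.007, 3.022]
force: [11.9, 1.5, -10.8]
width: 0.0326
gripper_force: 35.0
```

The travel is 15.2 mm and the force is above the spring's 8 N, so the knob is at its stop. I'll hold for a second.

servo_tool:
  targets:
    - {"angular": [0, 0, 0], "xyz": [0, 0, 0], "claw": 2.5}
    - {"angular": [0, 0, 0], "xyz": [0, 0, 0], "claw": 2.5}
    - {"angular": [0, 0, 0], "xyz": [0, 0, 0], "claw": 2.5}
    - {"angular": [0, 0, 0], "xyz": [0, 0, 0], "claw": 2.5}
    - {"angular": [0, 0, 0], "xyz": [0, 0, 0], "claw": 2.5}
    - {"angular": [0, 0, 0], "xyz": [0, 0, 0], "claw": 2.5}
    - {"angular": [0, 0, 0], "xyz": [0, 0, 0], "claw": 2.5}
    - {"angular": [0, 0, 0], "xyz": [0, 0, 0], "claw": 2.5}

```text
t: 11.6
eef_pos: [0.5051, -0.1787, 0.0907]
ee_rot: [3.14, 0.007, 3.022]
force: [11.6, 2.1, -10.2]
width: 0.0328
gripper_force: 35.0
```

servo_tool:
  targets:
    - {"angular": [0, 0, 0], "xyz": [0, 0, 0], "claw": 8.7}
    - {"angular": [0, 0, 0], "xyz": [0, 0, 0], "claw": 8.7}
    - {"angular": [0, 0, 0], "xyz": [0, 0, 0], "claw": 8.7}
    - {"angular": [0, 0, 0], "xyz": [0, 0, 0], "claw": 8.7}
    - {"angular": [0, 0, 0], "xyz": [0, 0, 0], "claw": 8.7}
    - {"angular": [0, 0, 0], "xyz": [0, 0, 0], "claw": 8.7}
    - {"angular": [0, 0, 0], "xyz": [0, 0, 0], "claw": 8.7}
    - {"angular": [0, 0, 0], "xyz": [0, 0, 0], "claw": 8.7}

```text
t: 12.4
eef_pos: [0.5012, -0.1794, 0.0906]
ee_rot: [3.142, 0.0, 3.022]
force: [0.6, -0.1, -0.0]
width: 0.0862
gripper_force: 0.0
```

servo_tool:
  targets:
    - {"angular": [0, 0, 0], "xyz": [0, 0, -2], "claw": 8.7}
    - {"angular": [0, 0, 0], "xyz": [0, 0, -3], "claw": 8.7}
    - {"angular": [0, 0, 0], "xyz": [0, 0, -3], "claw": 8.7}
    - {"angular": [0, 0, 0], "xyz": [0, 0, -3], "claw": 8.7}
    - {"angular": [0, 0, 0], "xyz": [0, 0, -2], "claw": 8.7}
    - {"angular": [0, 0, 0], "xyz": [0, 0, 0], "claw": 8.7}
    - {"angular": [0, 0, 0], "xyz": [0, 0, 0], "claw": 8.7}

```text
t: 13.1
eef_pos: [0.5012, -0.1793, 0.2207]
ee_rot: [3.141, 0.001, 3.022]
force: [0.7, -0.9, -0.3]
width: 0.087
gripper_force: 0.0
```

```bash
python3 - <<'E'
from h import *
w=grab('wrist');d=grab('side')
s=monitor.get_state();print(s['t'],s['eef_pos'],s['force'],s['width'])
# knob blob in wrist: darkest region near its expected place; rest span x .508-.542, out span .493-.527
g=w['color'].max(2)
for x in (.493,.508,.527,.542): print(x,proj(w,(x,-.181,.1)).round(0))
c=int(round(proj(w,(.508,-.18,.1))[0]))
print([(r,int(g[r,c-4:c+5].mean())) for r in range(140,270,4)])
hsv=cv2.cvtColor(d['color'],cv2.COLOR_BGR2HSV)
m=((hsv[...,0]<14)&(hsv[...,1]>90)&(hsv[...,2]>40)).astype(np.uint8);q=np.zeros_like(m);q[200:300,165:285]=m[200:300,165:285]
n,l,st,cc=cv2.connectedComponentsWithStats(q)
for i in range(1,n):
    if st[i,4]>15: print(cc[i].round(1),st[i])
E
```

```text
13.2 [ 0.50067959 -0.17933335  0.21963102] [-0.47631934 -0.01514526 -0.81151784] 0.08653603592896746
0.493 [270. 204.]
0.508 [273. 223.]
0.527 [276. 246.]
0.542 [278. 264.]
[(140, 146), (144, 146), (148, 148), (152, 154), (156, 154), (160, 153), (164, 146), (168, 146), (172, 155), (176, 155), (180, 153), (184, 151), (188, 146), (192, 154), (196, 154), (200, 148), (204, 149), (208, 0), (212, 2), (216, 6), (220, 10), (224, 7), (228, 9), (232, 8), (236, 7), (240, 12), (244, 8), (248, 9), (252, 6), (256, 9), (260, 10), (264, 11), (268, 13)]
[230.9 250.4] [209 228  43  45 747]
[204.7 239.8] [196 231  18  20 261]
```

```bash
python3 - <<'E'
from h import *
import pickle
o=pickle.load(open('w6.pkl','rb'));n=grab('wrist')
for w in (o,n):
    g=w['color'].max(2);c=274 if w is o else 273
    col=g[150:260,c-4:c+5].mean(1);r=150+int(np.argmax(col<40))
    print(r,ray(w,c,r-.5,.070).round(4))
E
```

```text
197 [ 0.505  -0.1791  0.07  ]
209 [ 0.5045 -0.1804  0.07  ]
```

The knob is back at its rest position (0.5 mm difference), the feet are standing inside the pan, and the arm is clear.

```bash
python3 -c "
from station import order
print(order.job_done())"
```

```text
the job is handed in; nothing more can be done
None
```

I pushed the jammed foot back into the pan, so all four feet stand inside with the opening and outlet clear. I then pulled the knob to its stop, held it for about a second and let it spring home. The job is handed in, but no verdict came back.

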